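Stack a two-cog set on the dummy hub

ROBOT

A 6-joint arm with a two-finger parallel gripper is mounted at the origin on the work surface. World frame = base frame: x ahead of the robot, y to its left, z up, the work surface at z = 0. Lengths are in m, angles in rad, forces in N, time in s.
With the tool pointing down it reaches from about 0.425 to 0.925 m from the base axis. Payload 12.5 kg.
Tool frame: the origin (TCP) lies where the fingers leave the gripper's body, on its centre line; the fingertips stand 73 mm ahead of it and the grasp point (between the pads) lies 54 mm ahead of it; z points along the fingers, y is the line along which they close (so a half turn about z gives the same grasp; the last joint's range is limited). The gripper opens to 85 mm and grips with 20 to 120 N. Pads are 22 mm wide; open, the fingers measure 114 mm over their backs; the gripper's body (76 mm by 85 mm) begins 54 mm behind the grasp point. The pads swing forward as they close: fully open they stand 13 mm farther back than shut.
Start: joints at [1.097, 0.491, 1.559, -0, 1.092, -0.106], TCP at [0.225, 0.583, 0.304] pointing down, gripper open.
Joint ranges: [-3.1, 3.1], [-0.84, 2.19], [0.05, 2.79], [-1.13, 4.28], [0.06, 2.93], [-2.69, 2.69]. Speed limits (rad/s): [2.22, 2.22, 2.79, 3.14, 3.14, 3.14].

INTERFACE

Orientations are given as a unit quaternion [w, x, y, z].
In Python, from rig import robot gives the robot as it stands.
- The arm moves only by the shell command python3 -m handwheel 'ROWS' [OPENING] [FORCE]. ROWS is JSON, a list of rows, each a list of 4 numbers: the shift along the world's x, y, z in cm, then the turn about the world's z in rad. A call has 1 to 12 rows; each row shifts and turns the commanded pose from where the row before left it; what a row does not reach is not made up. A row lasts 1/12 s, in which the tool goes at most 41.7 mm and 7.16 degrees, less where a joint would pass 70% of its speed; a pose out of reach is approached as far as the arm can. A call is refused whole if a number of a shift passes 4.17 or a number of a turn 0.125, either way. A call with a gripper value outside its range is refused whole. OPENING is the gripper command: -1 is shut, 1 is fully open, values between are in proportion, set as the call begins (- or left out, the last holds). The fingers move at their own pace and stop on an object; FORCE is the grip in N (left out, the last holds). Time passes only in rows, so rows that do not move let the fingers close. It gives the time, the measured TCP pose, the force, the opening and the grip force at its end, in the units of the state.
- robot.observe(): the state, without advancing time (a new reading comes with each control period).
- robot.get_image(name): name is "scene" or "top"; returns the picture (384x512x3 uint8, blue, green, red); there is no depth.
- robot.camera_params(name): a dict with "fx", "fy", "cx", "cy" (pixels), "cam_to_world" (4x4, takes a point from camera to world coordinates). Camera axes: x right, y up, looking along -z (the intrinsics and any distortion apply to the point x, -y, -z); pixel columns grow to the right and rows downward; lengths in m; the calibration is good to about 2 mm. A picture is of the moment at which its call begins. camera_params takes no time and is no camera call.
- robot.close_job(): hands the job in; it is judged then, once.
Trained networks look in the newest picture that a camera, given by its name, has taken for a name from the list of things; names that differ only in an ending like _2 or _b are one class to them, and where a whole thing is asked for, a point or a joint stands for the part that bears it (a point fixed in the world has none). Each returns a list of dicts, best first, with "conf" (0 to 1); they miss things now and then, are a little off and sometimes report something else, mostly with a low value. They report only what shows in the picture. A call takes as long as a camera call. They do not tell look-alikes from the thing itself.
- robot.regions_of(camera, query): "pixels" (384x512 bool, what is visible of it) and "extent" ([left, top, right, bottom] in pixels, round what is visible of it).
The state is a dict: "t": time; "joint_pos": joint angles; "joint_vel": joint speeds; "tau": joint torques, N m; "tcp_pos": TCP position; "tool_rot": TCP orientation; "contact_force": force on the tool from outside, world axes, zero at the start; "ft_torque": the same for the moment, N m; "width": opening from 0.0 (shut) to 1.0 (fully open); "grasp_force": force on a finger pad.
Only numpy, scipy, OpenCV 4.12 (cv2) and the standard library are available. Lean on these libraries where they do the work, as an engineer would, in place of code of your own. Each camera call takes 0.05 s, during which the arm holds its last target. There are 200 camera calls.

TASK

Build up the two-cog set on the upright post of the round dummy-hub stand: first the tall spacer at the bottom, then the larger cog, then the thin spacer, then the smaller cog on top, each threaded over the post and lying flat on the one below. Let go of everything and leave the bell, the derailleur hanger, the rear lamp and the cup of screws where they are.

Things in the scene. Friction and masses are not known exactly. Their poses are not given: they have to be found in the camera images.
- tall_spacer_mid (a point): tall plain aluminium spacer ring, loose, lying flat: outside diameter 46 mm, bore 38 mm, 20 mm high. The point is its centre, half-way up (10 mm above its underside); z is the ring's axis.
- large_cog_mid (a point): larger steel cog, loose, lying flat: 16 teeth, 66 mm over the teeth (63 mm where it can be gripped, the teeth are look only), bore 38 mm. Its base ring is 46 mm across and 9 mm high; the toothed disc is 4.5 mm thick, from 2.5 to 7 mm above the underside. The point is its centre, 4.5 mm above the underside; z is its axis.
- thin_spacer_mid (a point): thin plain aluminium spacer ring, loose, lying flat: outside diameter 46 mm, bore 38 mm, 7 mm high. The point is its centre, 3.5 mm above its underside; z is its axis.
- small_cog_mid (a point): smaller steel cog, loose, lying flat: 12 teeth, 52 mm over the teeth (49 mm where it can be gripped, the teeth are look only), bore 38 mm. Base ring 46 mm across and 9 mm high; toothed disc 4.5 mm thick, from 2.5 to 7 mm above the underside. The point is its centre, 4.5 mm above the underside; z is its axis.
- stand_seat (a point): dummy-hub stand, fixed to the worktop: a round dark steel base, 80 mm across and 15 mm high, with a black upright post, 33 mm in diameter, rising 49 mm above the base; its top 7 mm taper to 22 mm across. The point lies on the post's axis at the base's top face (15 mm above the worktop), where the first part comes to rest; z is up along the post. The full stack reaches 45 mm above this point.
- bell: orange plastic handlebar bell, a dome 42 mm across and 36 mm high, a bystander. Origin at the centre of its underside.
- hanger: small silver aluminium derailleur hanger lying flat, about 41 x 25 x 8 mm, a bystander. Origin at the centre of its underside.
- lamp: black plastic rear lamp, 37 x 30 x 22 mm with a red lens on top, a bystander. Origin at the centre of its underside.
- cup: white ceramic cup of screws, 70 mm across the rim and about 75 mm high with the screws, a bystander. Origin at the centre of its underside.
Mind the look-alikes: they are no part of the job. What is shaped like the part that bears large_cog_mid but black or red is not meant.

How it is judged:
By the outcome, as a careful person would: the job done as asked, in the order asked, and still so for the second after the job is handed in, with the robot touching nothing.
It also fails if it takes over 96 s, if anything falls off the work surface, if the arm or the gripper's body presses on something with over 40 N, if the wrist force passes 120 N, or if a joint passes its speed limit or range.

## Working session

There is one attempt and no reset: what is moved stays moved. The work goes in short steps, Python scripts to look and compute and a shell command to move; the robot and the scene stay as the last step left them, time stands still between calls to the robot, and variables do not carry over. Pictures are saved under pics/ and viewed, at most 14 in all, crops included, and the job is handed in when it is done.

```bash
ls; mkdir -p pics; cat > h.py <<'E'
import numpy as np, cv2
from rig import robot
def ray(cam,u,v):
    p=robot.camera_params(cam);T=np.array(p["cam_to_world"])
    d=np.array([(u-p["cx"])/p["fx"],-(v-p["cy"])/p["fy"],-1.])
    return T[:3,3],T[:3,:3]@d
def at_z(cam,u,v,z):
    o,d=ray(cam,u,v);return o+d*(z-o[2])/d[2]
def proj(cam,P):
    p=robot.camera_params(cam);T=np.array(p["cam_to_world"])
    q=T[:3,:3].T@(np.array(P)-T[:3,3]);return p["cx"]+p["fx"]*q[0]/-q[2],p["cy"]+p["fy"]*q[1]/q[2]
E
python3 - <<'E'
from h import *
for c in("top","scene"):
    im=robot.get_image(c);cv2.imwrite(f"pics/{c}0.png",im)
    p=robot.camera_params(c);print(c,p)
for n,z in(("tall_spacer_mid",.01),("large_cog_mid",.0045),("thin_spacer_mid",.0035),("small_cog_mid",.0045),("stand_seat",.015)):
    for r in robot.regions_of("top",n)[:4]:
        e=r["extent"];u,v=(e[0]+e[2])/2,(e[1]+e[3])/2
        print(n,round(r["conf"],2),e,at_z("top",u,v,z).round(4))
s=robot.observe();print(s["t"],s["tcp_pos"],s["tool_rot"],s["width"])
E
```

```text
pics
top {'fx': 362.650133786842, 'fy': 362.650133786842, 'cx': 253.5248825166647, 'cy': 194.08952623288286, 'cam_to_world': array([[-0.00488758,  0.9904785 , -0.13758072,  0.41548766],
       [-0.99998177, -0.00435334,  0.00418371, -0.04335243],
       [ 0.00354494,  0.13759866,  0.99048172,  0.83970466],
       [ 0.        ,  0.        ,  0.        ,  1.        ]])}
scene {'fx': 439.37163592747635, 'fy': 439.37163592747635, 'cx': 255.0049773921069, 'cy': 183.19936498389674, 'cam_to_world': array([[ 0.19735603, -0.7936162 ,  0.57552057,  1.03277637],
       [ 0.98031798,  0.15663845, -0.12017095, -0.11867797],
       [ 0.00522096,  0.58790963,  0.80890977,  0.79584551],
       [ 0.        ,  0.        ,  0.        ,  1.        ]])}
tall_spacer_mid 0.62 [146.2, 212.8, 166.8, 228.8] [0.4701 0.1751 0.01  ]
large_cog_mid 0.94 [223.0, 264.8, 251.3, 295.9] [ 0.3357 -0.0091  0.0045]
large_cog_mid 0.58 [224.4, 213.8, 248.6, 244.7] [ 0.4502 -0.0074  0.0045]
large_cog_mid 0.56 [245.7, 171.4, 274.2, 196.7] [ 0.5551 -0.062   0.0045]
small_cog_mid 0.72 [164.9, 135.6, 184.9, 158.8] [0.6443 0.1386 0.0045]
stand_seat 0.84 [288.2, 197.7, 324.3, 236.6] [ 0.4765 -0.1666  0.015 ]
0.35 [0.22467815 0.58318786 0.30378888] [-3.66624474e-05  1.82867739e-01  9.83137518e-01 -9.76022075e-05] 0.9978380555556482
```

```bash
python3 - <<'E'
import cv2
a=cv2.imread("pics/top0.png");cv2.imwrite("pics/top0b.png",cv2.resize(a[110:310,110:376],None,fx=3,fy=3,interpolation=cv2.INTER_CUBIC))
E
```

```text
(no output)
```

View pics/top0b.png

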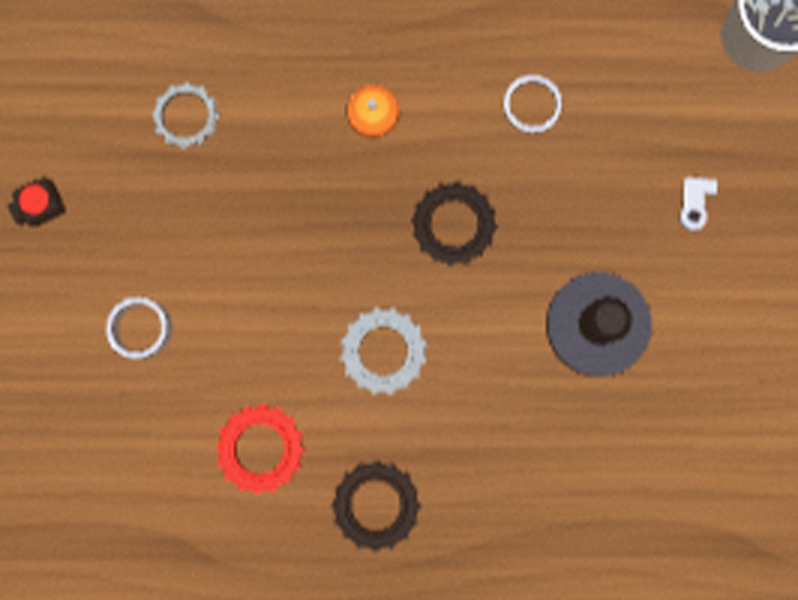

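View pics/scene0.png

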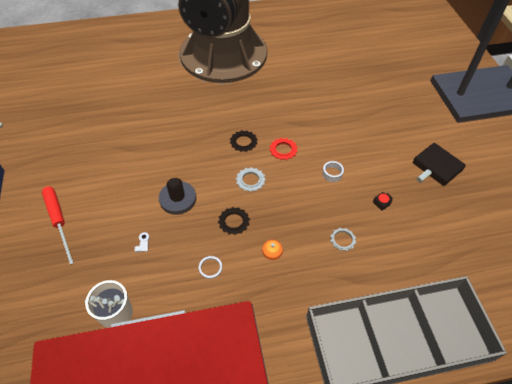

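The top view (crop/3 + (110,110)) shows the steel large cog at (238,227), tall spacer (156,219), thin spacer (287,144), small cog (172,148) and stand (310,218). The black and red cogs are decoys. The scene view confirms the ring at (333,170) is the tall one.

```bash
cat > meas.py <<'E'
from h import *
def sil(P,r,h,cam,z0=0):   # centroid of hull of projected cylinder
    a=np.linspace(0,2*np.pi,72)
    pts=np.array([proj(cam,(P[0]+r*np.cos(t),P[1]+r*np.sin(t),z)) for t in a for z in(z0,z0+h)],np.float32)
    hull=cv2.convexHull(pts);m=cv2.moments(hull);return np.array([m["m10"]/m["m00"],m["m01"]/m["m00"]]),m["m00"]
def measure(cam,im,P,r,h,smax,z0=0):
    c,_=sil(P,r,h,cam,z0);hsv=cv2.cvtColor(im,cv2.COLOR_BGR2HSV)
    m=(hsv[...,1]<smax).astype(np.uint8)
    w=np.zeros_like(m);cv2.circle(w,tuple(int(round(x)) for x in c),24,1,-1);m&=w
    n,l,st,_=cv2.connectedComponentsWithStats(m);k=1+st[1:,4].argmax()
    hull=cv2.convexHull(np.argwhere(l==k)[:,::-1].astype(np.float32));M=cv2.moments(hull)
    q=np.array([M["m10"]/M["m00"],M["m01"]/M["m00"]])
    P=np.array(P[:2],float)
    for _ in range(4):
        c,A=sil(P,r,h,cam,z0);zz=z0+h/2
        P=P+(at_z(cam,*q,zz)-at_z(cam,*c,zz))[:2]
    return P,M["m00"],A
E
python3 - <<'E'
from meas import *
T=dict(tall=((156,219),.01,.023,.02),large=((238,227),.0045,.0325,.009),thin=((287.4,144.3),.0035,.023,.007),small=((172,148.3),.0045,.0255,.009),stand=((309.7,218.3),.008,.04,.015))
ims={c:cv2.imread(f"pics/{c}0.png") for c in("top","scene")}
for n,(uv,z,r,h) in T.items():
    P=at_z("top",*uv,z)
    for c in ims:
        Q,a,A=measure(c,ims[c],P,r,h,100);print(n,c,Q.round(4),"area",a,round(A))
E
```

```text
tall top [0.4744 0.1772] area 345.5 367
tall scene [0.4735 0.1768] area 364.0 372
large top [ 0.4562 -0.0092] area 649.5 639
large scene [ 0.4554 -0.009 ] area 569.0 598Traceback (most recent call last):
  File "<stdin>", line 7, in <module>
  File "meas.py", line 7, in measure
    c,_=sil(P,r,h,cam,z0);hsv=cv2.cvtColor(im,cv2.COLOR_BGR2HSV)
        ~~~^^^^^^^^^^^^^^
  File "meas.py", line 4, in sil
    pts=np.array([proj(cam,(P[0]+r*np.cos(t),P[1]+r*np.sin(t),z)) for t in a for z in(z0,z0+h)],np.float32)
                  ~~~~^^^^^^^^^^^^^^^^^^^^^^^^^^^^^^^^^^^^^^^^^^^
  File "h.py", line 10, in proj
    p=robot.camera_params(cam);T=np.array(p["cam_to_world"])
ValueError: time passes only in moves, steps and waits
```

```bash
python3 - <<'E'
s=open("h.py").read().replace("robot.camera_params(cam)","cp(cam)").replace("def ray","import functools\n@functools.lru_cache(None)\ndef cp(c): return robot.camera_params(c)\ndef ray",1)
open("h.py","w").write(s)
E
python3 - <<'E'
from meas import *
T=dict(thin=((287.4,144.3),.0035,.023,.007),small=((172,148.3),.0045,.0255,.009),stand=((309.7,218.3),.008,.04,.015))
ims={c:cv2.imread(f"pics/{c}0.png") for c in("top","scene")}
for n,(uv,z,r,h) in T.items():
    P=at_z("top",*uv,z)
    for c in ims:
        Q,a,A=measure(c,ims[c],P,r,h,100);print(n,c,Q.round(4),"area",a,round(A))
# stand post top: expected pixel for sanity
s=robot.observe();print(s["t"],s["tcp_pos"])
E
```

```text
thin top [ 0.651  -0.1275] area 289.0 303
thin scene [ 0.6498 -0.1272] area 434.0 436
small top [0.6422 0.1466] area 368.0 384
small scene [0.6418 0.1467] area 465.0 490
stand top [ 0.4759 -0.1744] area 921.5 991
stand scene [ 0.4728 -0.1744] area 989.0 1033
0.35 [0.22467815 0.58318786 0.30378888]
```

```bash
python3 -m handwheel '[[2.05,-3.35,0],[2.05,-3.35,0],[2.05,-3.35,0],[2.05,-3.35,0],[2.05,-3.35,0],[2.05,-3.35,0],[2.05,-3.35,0],[2.05,-3.35,0],[2.05,-3.35,0],[2.05,-3.35,0],[2.05,-3.35,0],[2.05,-3.35,0]]' 0.3 40
```

```text
$[0]: bad value
```

Four numbers per row.

```bash
python3 -m handwheel '[[2.05,-3.35,0,0],[2.05,-3.35,0,0],[2.05,-3.35,0,0],[2.05,-3.35,0,0],[2.05,-3.35,0,0],[2.05,-3.35,0,0],[2.05,-3.35,0,0],[2.05,-3.35,0,0],[2.05,-3.35,0,0],[2.05,-3.35,0,0],[2.05,-3.35,0,0],[2.05,-3.35,0,0]]' 0.3 40
```

```text
t: 1.35
tcp_pos: [0.4714, 0.1794, 0.3041]
tool_rot: [0.0, 0.183, 0.983, 0.0]
contact_force: [0.8, 0.7, 0.4]
width: 0.646
grasp_force: 0.0
```

```bash
python3 -m handwheel '[[0,0,-3,0],[0,0,-3,0],[0,0,-3,0],[0,0,-3,0],[0,0,-3,0],[0,0,-3,0],[0,0,0,0],[0,0,0,0]]'
```

```text
t: 2.02
tcp_pos: [0.4705, 0.1811, 0.1234]
tool_rot: [-0.001, 0.183, 0.983, -0.001]
contact_force: [0.5, -0.4, 0.2]
width: 0.651
grasp_force: 0.0
```

```bash
python3 -m handwheel '[[0.33,-0.41,0,0],[0,0,-2,0],[0,0,-1.5,0],[0,0,-0.5,0],[0,0,-0.3,0],[0,0,0,0],[0,0,0,0]]'
python3 - <<'E'
from h import *
a=robot.get_image("top");b=robot.get_image("scene")
u,v=map(int,proj("top",(.474,.177,.03)));A=a[v-40:v+40,u-50:u+50]
u,v=map(int,proj("scene",(.474,.177,.03)));B=b[v-40:v+40,u-50:u+50]
cv2.imwrite("pics/t1.png",cv2.resize(np.hstack([A,B]),None,fx=4,fy=4,interpolation=cv2.INTER_CUBIC))
E
```

```text
t: 2.6
tcp_pos: [0.4745, 0.1772, 0.0821]
tool_rot: [0.001, 0.183, 0.983, 0.0]
contact_force: [0.7, 0.6, -0.4]
width: 0.651
grasp_force: 0.0
```

View pics/t1.png

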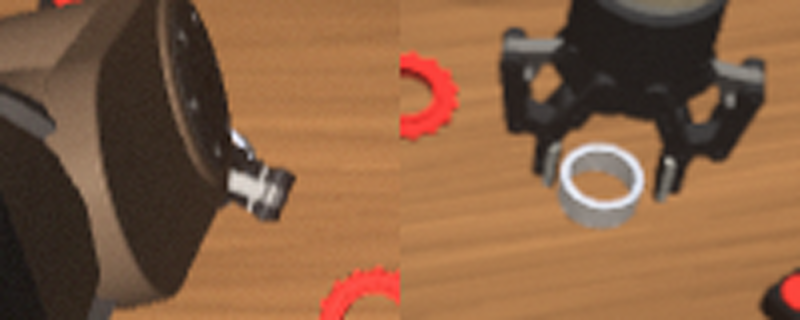

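The scene view shows the ring centred between the pads. Next I lower to feel for the table.

```bash
python3 -m handwheel '[[0,0,-0.4,0],[0,0,-0.3,0],[0,0,0,0]]'; python3 -m handwheel '[[0,0,-0.2,0],[0,0,0,0]]';  python3 -m handwheel '[[0,0,-0.2,0],[0,0,0,0]]'
```

```text
t: 2.95
tcp_pos: [0.4739, 0.1771, 0.0735]
tool_rot: [-0.0, 0.183, 0.983, -0.0]
contact_force: [-0.8, 0.5, 0.0]
width: 0.647
grasp_force: 0.0
t: 3.12
tcp_pos: [0.4739, 0.1771, 0.0716]
tool_rot: [-0.0, 0.183, 0.983, -0.0]
contact_force: [0.1, 0.0, 0.3]
width: 0.648
grasp_force: 0.0
t: 3.28
tcp_pos: [0.4739, 0.1771, 0.0696]
tool_rot: [-0.0, 0.183, 0.983, -0.0]
contact_force: [-0.4, -0.6, -0.4]
width: 0.654
grasp_force: 0.0
```

```bash
python3 -m handwheel '[[0,0,-0.1,0],[0,0,0,0]]'; python3 -m handwheel '[[0,0,-0.1,0],[0,0,0,0]]';  python3 -m handwheel '[[0,0,-0.1,0],[0,0,0,0]]'
```

```text
t: 3.45
tcp_pos: [0.474, 0.1771, 0.0688]
tool_rot: [-0.0, 0.183, 0.983, 0.0]
contact_force: [0.4, 0.4, 0.2]
width: 0.647
grasp_force: 0.0
t: 3.62
tcp_pos: [0.474, 0.1771, 0.0685]
tool_rot: [0.0, 0.183, 0.983, 0.0]
contact_force: [-2.3, -1.3, 9.6]
width: 0.655
grasp_force: 5.0
t: 3.78
tcp_pos: [0.474, 0.1771, 0.0684]
tool_rot: [0.001, 0.183, 0.983, 0.0]
contact_force: [-5.1, -0.7, 25.2]
width: 0.656
grasp_force: 12.7
```

```bash
python3 -m handwheel '[[0,0,0.6,0],[0,0,0,0]]'; python3 -m handwheel '[[0,0,0,0],[0,0,0,0],[0,0,0,0],[0,0,0,0],[0,0,0,0],[0,0,0,0]]' -1 40; python3 -m handwheel '[[0,0,3,0],[0,0,4,0],[0,0,4,0],[0,0,2,0],[0,0,0,0],[0,0,0,0]]'
```

```text
t: 3.95
tcp_pos: [0.4743, 0.1772, 0.0737]
tool_rot: [0.001, 0.183, 0.983, 0.0]
contact_force: [0.2, 0.1, -0.1]
width: 0.648
grasp_force: 0.0
t: 4.45
tcp_pos: [0.4742, 0.1772, 0.0732]
tool_rot: [0.0, 0.183, 0.983, 0.0]
contact_force: [-1.8, 0.0, 11.9]
width: 0.514
grasp_force: 39.3
t: 4.95
tcp_pos: [0.4741, 0.1772, 0.2034]
tool_rot: [0.001, 0.183, 0.983, 0.0]
contact_force: [-0.3, -0.2, -0.5]
width: 0.515
grasp_force: 42.1
```

```bash
python3 -m handwheel '[[0,-2,0,0],[0,-3,0,0],[0,-3.5,0,0],[0,-3.5,0,0],[0.15,-3.5,0,0],[0,-3.5,0,0],[0,-3.5,0,0],[0,-3.5,0,0],[0,-3.5,0,0],[0,-3,0,0],[0,-2.65,0,0],[0,0,0,0]]'; python3 -m handwheel '[[0,0,-3,0],[0,0,-2,0],[0,0,0,0],[0,0,0,0]]'
python3 - <<'E'
from h import *
a=robot.get_image("top");b=robot.get_image("scene")
u,v=map(int,proj("top",(.475,-.174,.06)));A=a[v-40:v+40,u-50:u+50]
u,v=map(int,proj("scene",(.475,-.174,.06)));B=b[v-40:v+40,u-50:u+50]
cv2.imwrite("pics/t2.png",cv2.resize(np.hstack([A,B]),None,fx=4,fy=4,interpolation=cv2.INTER_CUBIC))
E
```

```text
t: 5.95
tcp_pos: [0.4753, -0.1781, 0.201]
tool_rot: [-0.001, 0.184, 0.983, 0.0]
contact_force: [0.1, 0.3, -0.0]
width: 0.513
grasp_force: 42.1
t: 6.28
tcp_pos: [0.475, -0.1739, 0.1514]
tool_rot: [-0.002, 0.183, 0.983, 0.001]
contact_force: [0.4, 0.7, 1.1]
width: 0.511
grasp_force: 42.1
```

View pics/t2.png

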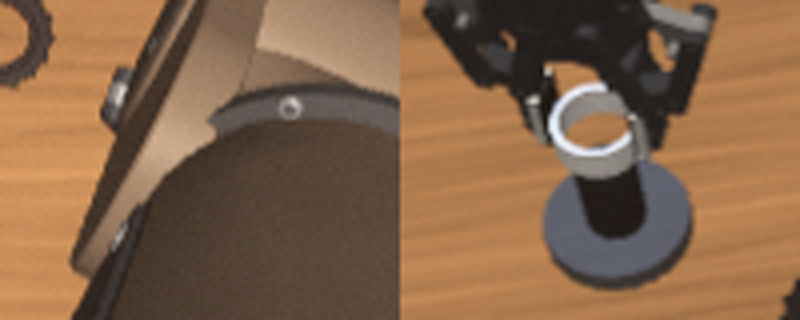

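```bash
python3 -m handwheel '[[0.05,-0.05,-1,0],[0,0,-0.5,0],[0,0,-0.5,0],[0,0,-0.3,0],[0,0,0,0]]';python3 -m handwheel '[[0,0,-0.5,0],[0,0,-0.5,0],[0,0,0,0]]'
python3 - <<'E'
from h import *
b=robot.get_image("scene")
u,v=map(int,proj("scene",(.475,-.174,.04)));B=b[v-35:v+35,u-45:u+45]
cv2.imwrite("pics/t3.png",cv2.resize(B,None,fx=7,fy=7,interpolation=cv2.INTER_CUBIC))
E
```

```text
t: 6.8
tcp_pos: [0.4758, -0.1748, 0.1293]
tool_rot: [-0.0, 0.183, 0.983, 0.0]
contact_force: [0.5, 0.6, -0.6]
width: 0.513
grasp_force: 42.1
t: 7.05
tcp_pos: [0.4758, -0.1748, 0.1191]
tool_rot: [-0.0, 0.183, 0.983, 0.0]
contact_force: [-0.4, -0.5, 0.9]
width: 0.515
grasp_force: 42.1
```

View pics/t3.png

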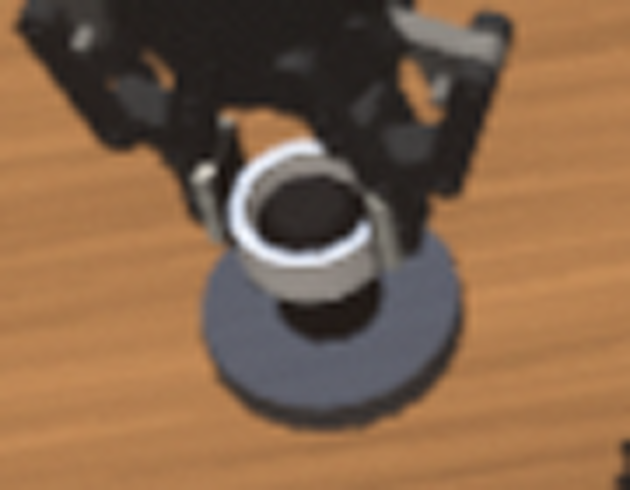

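The post is threaded through the ring with no side force.

```bash
python3 -m handwheel '[[0,0,-0.8,0],[0,0,-0.8,0],[0,0,-0.7,0],[0,0,-0.4,0],[0,0,0,0]]';python3 -m handwheel '[[0,0,-0.2,0],[0,0,-0.1,0],[0,0,0,0]]'
```

```text
t: 7.52
tcp_pos: [0.4757, -0.1747, 0.0918]
tool_rot: [-0.001, 0.183, 0.983, 0.0]
contact_force: [0.1, -0.2, -0.5]
width: 0.512
grasp_force: 42.1
t: 7.77
tcp_pos: [0.476, -0.1749, 0.0899]
tool_rot: [0.0, 0.183, 0.983, 0.0]
contact_force: [-0.4, -0.3, -1.1]
width: 0.515
grasp_force: 42.1
```

```bash
python3 -m handwheel '[[0,0,-0.1,0],[0,0,0,0]]';python3 -m handwheel '[[0,0,0,0],[0,0,0,0],[0,0,0,0],[0,0,0,0]]' 0.4;python3 -m handwheel '[[0,0,1,0],[0,0,2,0],[0,0,3,0],[0,0,3,0],[0,0,2,0],[0,0,0,0]]' 
```

```text
t: 7.93
tcp_pos: [0.476, -0.1749, 0.089]
tool_rot: [0.0, 0.183, 0.983, 0.0]
contact_force: [-0.3, 0.1, -0.8]
width: 0.517
grasp_force: 42.1
t: 8.27
tcp_pos: [0.476, -0.1749, 0.089]
tool_rot: [0.0, 0.183, 0.983, 0.0]
contact_force: [-0.1, -0.3, 0.4]
width: 0.699
grasp_force: 0.0
t: 8.77
tcp_pos: [0.4769, -0.1753, 0.2033]
tool_rot: [0.003, 0.183, 0.983, -0.001]
contact_force: [0.0, -0.1, -0.1]
width: 0.701
grasp_force: 0.0
```

```bash
python3 -m handwheel '[[-0.2,1.5,0,0],[-0.3,2.5,0,0],[-0.5,3.5,0,0],[-0.5,3.5,0,0],[-0.3,3,0,0],[-0.2,2.58,0,0],[0,0,-3,0],[0,0,-4,0],[0,0,-2.5,0],[0,0,0,0],[0,0,0,0]]' 0.7
python3 - <<'E'
from meas import *
ims={c:robot.get_image(c) for c in("top","scene")}
B=[]
for P in((.4757,-.1745,.04),(.456,-.009,.03)):
    u,v=map(int,proj("scene",P));B.append(ims["scene"][v-40:v+40,u-50:u+50])
cv2.imwrite("pics/t4.png",cv2.resize(np.hstack(B),None,fx=4,fy=4,interpolation=cv2.INTER_CUBIC))
E
```

```text
t: 9.68
tcp_pos: [0.4551, -0.0085, 0.1031]
tool_rot: [-0.002, 0.183, 0.983, 0.0]
contact_force: [-0.2, -0.3, -0.4]
width: 0.852
grasp_force: 0.0
```

View pics/t4.png

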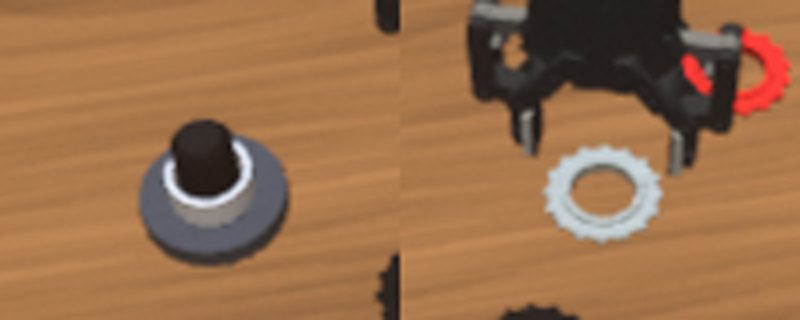

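The left panel shows the tall spacer seated flat on the stand. The right panel shows the cog between the open fingers. I'll descend.

```bash
python3 -m handwheel '[[0,0,-1.5,0],[0,0,-1,0],[0,0,-0.5,0],[0,0,0,0]]';python3 -m handwheel '[[0,0,-0.2,0],[0,0,-0.2,0],[0,0,0,0]]'; python3 -m handwheel '[[0,0,0,0],[0,0,0,0],[0,0,0,0],[0,0,0,0],[0,0,0,0]]' -1 40
```

```text
t: 10.12
tcp_pos: [0.4561, -0.0091, 0.0745]
tool_rot: [0.0, 0.183, 0.983, 0.0]
contact_force: [-0.9, -0.0, -0.3]
width: 0.849
grasp_force: 0.0
t: 10.37
tcp_pos: [0.4562, -0.0091, 0.0703]
tool_rot: [0.0, 0.183, 0.983, 0.0]
contact_force: [1.3, -1.1, 0.0]
width: 0.852
grasp_force: 0.0
t: 10.78
tcp_pos: [0.4561, -0.0091, 0.0709]
tool_rot: [0.001, 0.183, 0.983, 0.0]
contact_force: [-1.5, 0.9, 14.6]
width: 0.705
grasp_force: 39.5
```

```bash
python3 -m handwheel '[[0,0,0.5,0],[0,0,3,0],[0,0,4,0],[0,0,4,0],[0,0,2,0],[0,0,0,0],[0,0,0,0]]'
python3 - <<'E'
from meas import *
b=robot.get_image("scene")
u,v=map(int,proj("scene",(.456,-.009,.12)));B=b[v-40:v+40,u-50:u+50]
cv2.imwrite("pics/t5.png",cv2.resize(B,None,fx=6,fy=6,interpolation=cv2.INTER_CUBIC))
E
```

```text
t: 11.37
tcp_pos: [0.456, -0.0091, 0.2059]
tool_rot: [0.001, 0.183, 0.983, 0.0]
contact_force: [-0.1, 0.3, -1.5]
width: 0.698
grasp_force: 43.9
```

View pics/t5.png

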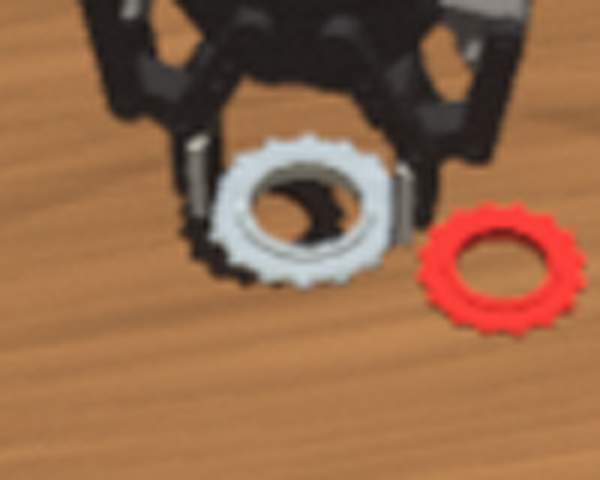

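The cog is held level. I'll carry it to the post.

```bash
python3 -m handwheel '[[0.2,-1.5,0,0],[0.3,-2.5,0,0],[0.5,-3.5,0,0],[0.5,-3.5,0,0],[0.3,-3,0,0],[0.2,-2.58,0,0],[0,0,-2,0],[0,0,-3,0],[0,0,-1,0],[0,0,0,0],[0,0,0,0]]'; python3 -m handwheel '[[0,0,-0.7,0],[0,0,-0.7,0],[0,0,-0.5,0],[0,0,0,0]]'; python3 -m handwheel '[[0,0,-0.6,0],[0,0,-0.6,0],[0,0,-0.4,0],[0,0,-0.2,0],[0,0,0,0]]'
```

```text
t: 12.33
tcp_pos: [0.4758, -0.1745, 0.1442]
tool_rot: [-0.001, 0.183, 0.983, 0.0]
contact_force: [-0.6, 0.3, -0.3]
width: 0.703
grasp_force: 43.9
t: 12.67
tcp_pos: [0.4759, -0.1747, 0.1253]
tool_rot: [-0.0, 0.183, 0.983, 0.0]
contact_force: [-0.4, -0.5, -1.1]
width: 0.699
grasp_force: 43.9
t: 13.08
tcp_pos: [0.4759, -0.1748, 0.1074]
tool_rot: [-0.0, 0.183, 0.983, 0.0]
contact_force: [-0.4, 0.7, -0.9]
width: 0.698
grasp_force: 43.9
```

```bash
python3 -m handwheel '[[0,0,-0.1,0],[0,0,0,0]]';python3 -m handwheel '[[0,0,0,0],[0,0,0,0],[0,0,0,0],[0,0,0,0]]' 0.75;python3 -m handwheel '[[0,0,1,0],[0,0,2,0],[0,0,3,0],[0,0,2,0],[0,0,1,0],[0,0,0,0],[0,0,0,0]]'
```

```text
t: 13.25
tcp_pos: [0.476, -0.1749, 0.1069]
tool_rot: [0.0, 0.183, 0.983, 0.0]
contact_force: [-0.6, -0.2, -1.6]
width: 0.697
grasp_force: 43.9
t: 13.58
tcp_pos: [0.4761, -0.1749, 0.1071]
tool_rot: [0.0, 0.183, 0.983, 0.0]
contact_force: [-0.7, -0.2, -0.9]
width: 0.88
grasp_force: 0.0
t: 14.17
tcp_pos: [0.4759, -0.1748, 0.197]
tool_rot: [0.0, 0.183, 0.983, -0.0]
contact_force: [0.3, 0.2, 0.1]
width: 0.878
grasp_force: 0.0
```

```bash
python3 -m handwheel '[[1.5,0.4,0,0],[2.5,0.7,0,0],[3.5,0.95,0,0],[3.5,0.95,0,0],[3.5,0.95,0,0],[2.94,0.8,0,0],[0,0,-3,0],[0,0,-4,0],[0,0,-2.5,0],[0,0,0,0],[0,0,0,0]]' 0.4
python3 - <<'E'
from meas import *
b=robot.get_image("scene");B=[]
for P in((.4757,-.1745,.04),(.65,-.127,.03)):
    u,v=map(int,proj("scene",P));B.append(b[v-40:v+40,u-50:u+50])
cv2.imwrite("pics/t6.png",cv2.resize(np.hstack(B),None,fx=4,fy=4,interpolation=cv2.INTER_CUBIC))
E
```

```text
t: 15.08
tcp_pos: [0.6497, -0.1272, 0.0998]
tool_rot: [-0.002, 0.183, 0.983, 0.0]
contact_force: [0.7, -1.1, 1.2]
width: 0.701
grasp_force: 0.0
```

View pics/t6.png

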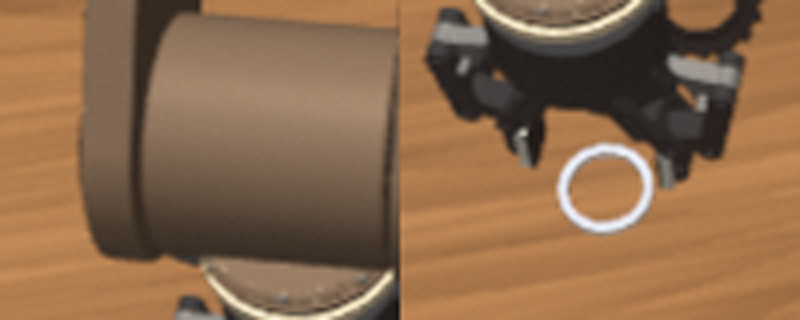

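The ring lies between the fingers, and the stack is hidden by the arm for now. I'll lower and grip.

```bash
python3 -m handwheel '[[0,0,-1.2,0],[0,0,-0.8,0],[0,0,-0.4,0],[0,0,-0.2,0],[0,0,0,0]]'; python3 -m handwheel '[[0,0,-0.2,0],[0,0,0,0]]'; python3 -m handwheel '[[0,0,0,0],[0,0,0,0],[0,0,0,0],[0,0,0,0],[0,0,0,0]]' -1 40;  python3 -m handwheel '[[0,0,0.5,0],[0,0,3,0],[0,0,4,0],[0,0,4,0],[0,0,2,0],[0,0,0,0],[0,0,0,0]]'
```

```text
t: 15.55
tcp_pos: [0.6503, -0.1274, 0.0757]
tool_rot: [-0.0, 0.183, 0.983, 0.0]
contact_force: [0.2, 0.0, -0.6]
width: 0.7
grasp_force: 0.0
t: 15.72
tcp_pos: [0.6505, -0.1274, 0.074]
tool_rot: [0.0, 0.183, 0.983, 0.0]
contact_force: [-0.1, -0.4, 1.1]
width: 0.697
grasp_force: 0.0
t: 16.13
tcp_pos: [0.6505, -0.1274, 0.0748]
tool_rot: [0.0, 0.183, 0.983, 0.0]
contact_force: [-1.8, 1.2, 5.5]
width: 0.499
grasp_force: 39.6
t: 16.72
tcp_pos: [0.6505, -0.1274, 0.2104]
tool_rot: [0.001, 0.183, 0.983, -0.0]
contact_force: [-0.7, -1.0, -0.8]
width: 0.5
grasp_force: 40.7
```

```bash
python3 -m handwheel '[[-1.5,-0.4,0,0],[-2.5,-0.7,0,0],[-3.5,-0.95,0,0],[-3.5,-0.95,0,0],[-3.5,-0.95,0,0],[-2.94,-0.8,0,0],[0,0,-2,0],[0,0,-2.5,0],[0,0,-1,0],[0,0,0,0],[0,0,0,0]]'
python3 - <<'E'
from meas import *
b=robot.get_image("scene")
u,v=map(int,proj("scene",(.4757,-.1745,.06)));B=b[v-40:v+40,u-50:u+50]
cv2.imwrite("pics/t7.png",cv2.resize(B,None,fx=6,fy=6,interpolation=cv2.INTER_CUBIC))
E
```

```text
t: 17.63
tcp_pos: [0.476, -0.1747, 0.1532]
tool_rot: [-0.001, 0.183, 0.983, 0.0]
contact_force: [0.2, 0.1, 0.8]
width: 0.497
grasp_force: 40.7
```

View pics/t7.png

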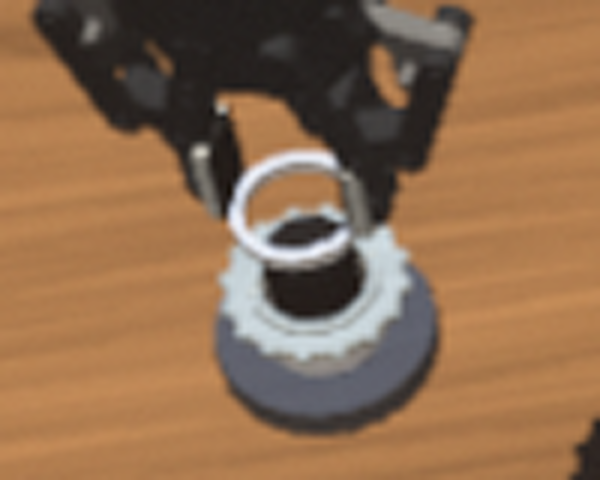

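The large cog sits flat, and the thin ring is over the post.

```bash
python3 -m handwheel '[[0,0,-0.8,0],[0,0,-0.7,0],[0,0,-0.6,0],[0,0,-0.4,0],[0,0,0,0]]'; python3 -m handwheel '[[0,0,-0.4,0],[0,0,-0.3,0],[0,0,-0.1,0],[0,0,0,0]]'
```

```text
t: 18.1
tcp_pos: [0.4758, -0.1747, 0.1281]
tool_rot: [-0.001, 0.183, 0.983, 0.0]
contact_force: [-0.2, 0.5, -0.1]
width: 0.493
grasp_force: 40.7
t: 18.43
tcp_pos: [0.476, -0.1749, 0.1207]
tool_rot: [-0.0, 0.183, 0.983, 0.0]
contact_force: [0.2, 0.3, -0.1]
width: 0.494
grasp_force: 40.7
```

```bash
python3 -m handwheel '[[0,0,-0.1,0],[0,0,0,0]]';python3 -m handwheel '[[0,0,-0.05,0],[0,0,0,0],[0,0,0,0],[0,0,0,0],[0,0,0,0]]' 0.4;python3 -m handwheel '[[0,0,1,0],[0,0,2,0],[0,0,3,0],[0,0,2,0],[0,0,1,0],[0,0,0,0],[0,0,0,0]]'
```

```text
t: 18.6
tcp_pos: [0.476, -0.1749, 0.1199]
tool_rot: [0.0, 0.183, 0.983, 0.0]
contact_force: [-0.1, -0.8, -0.7]
width: 0.496
grasp_force: 40.7
t: 19.02
tcp_pos: [0.476, -0.1749, 0.1195]
tool_rot: [0.0, 0.183, 0.983, 0.0]
contact_force: [-0.2, -0.3, -0.2]
width: 0.7
grasp_force: 0.0
t: 19.6
tcp_pos: [0.4759, -0.1748, 0.2095]
tool_rot: [0.0, 0.183, 0.983, -0.0]
contact_force: [0.9, -0.1, -0.2]
width: 0.699
grasp_force: 0.0
```

```bash
python3 -m handwheel '[[0.8,1.55,0,0],[1.3,2.5,0,0],[1.7,3.3,0,0],[1.7,3.3,0,0],[1.7,3.3,0,0],[1.7,3.3,0,0],[1.7,3.3,0,0],[1.7,3.3,0,0],[1.7,3.3,0,0],[1.5,2.9,0,0],[1.1,2.1,0,0],[0,0,0,0]]' 0.5;  python3 -m handwheel '[[0,0,-3,0],[0,0,-4,0],[0,0,-3,0],[0,0,-1,0],[0,0,0,0],[0,0,0,0]]'
python3 - <<'E'
from meas import *
b=robot.get_image("scene");B=[]
for P in((.4757,-.1745,.04),(.642,.147,.03)):
    u,v=map(int,proj("scene",P));B.append(b[v-40:v+40,u-50:u+50])
cv2.imwrite("pics/t8.png",cv2.resize(np.hstack(B),None,fx=4,fy=4,interpolation=cv2.INTER_CUBIC))
E
```

```text
t: 20.6
tcp_pos: [0.6429, 0.1504, 0.207]
tool_rot: [-0.001, 0.181, 0.983, 0.0]
contact_force: [0.2, 0.5, -0.7]
width: 0.747
grasp_force: 0.0
t: 21.1
tcp_pos: [0.6421, 0.1463, 0.0994]
tool_rot: [-0.0, 0.183, 0.983, -0.0]
contact_force: [0.0, -0.5, 1.4]
width: 0.751
grasp_force: 0.0
```

View pics/t8.png

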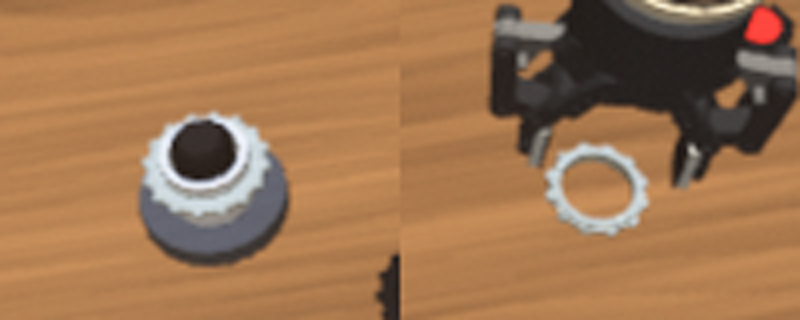

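The stack is flat so far, and the small cog lies between the fingers.

```bash
python3 -m handwheel '[[0,0,-1.2,0],[0,0,-0.8,0],[0,0,-0.4,0],[0,0,-0.2,0],[0,0,0,0]]'; python3 -m handwheel '[[0,0,-0.2,0],[0,0,0,0]]'; python3 -m handwheel '[[0,0,0,0],[0,0,0,0],[0,0,0,0],[0,0,0,0],[0,0,0,0]]' -1 40;  python3 -m handwheel '[[0,0,0.5,0],[0,0,3,0],[0,0,4,0],[0,0,4,0],[0,0,2,0],[0,0,0,0],[0,0,0,0]]'
```

```text
t: 21.57
tcp_pos: [0.6419, 0.1466, 0.073]
tool_rot: [-0.0, 0.183, 0.983, -0.0]
contact_force: [-0.3, 0.4, 0.0]
width: 0.749
grasp_force: 0.0
t: 21.73
tcp_pos: [0.6421, 0.1466, 0.0714]
tool_rot: [0.0, 0.183, 0.983, 0.0]
contact_force: [-0.3, 0.3, -1.3]
width: 0.751
grasp_force: 0.0
t: 22.15
tcp_pos: [0.6421, 0.1467, 0.0723]
tool_rot: [0.0, 0.183, 0.983, 0.0]
contact_force: [-2.4, -0.5, 4.9]
width: 0.542
grasp_force: 40.1
t: 22.73
tcp_pos: [0.6421, 0.1466, 0.2079]
tool_rot: [0.001, 0.183, 0.983, 0.0]
contact_force: [-0.1, 0.1, -1.3]
width: 0.54
grasp_force: 41.4
```

```bash
python3 -m handwheel '[[-0.8,-1.55,0,0],[-1.3,-2.5,0,0],[-1.7,-3.3,0,0],[-1.7,-3.3,0,0],[-1.7,-3.3,0,0],[-1.7,-3.3,0,0],[-1.7,-3.3,0,0],[-1.7,-3.3,0,0],[-1.7,-3.3,0,0],[-1.5,-2.9,0,0],[-1.1,-2.1,0,0],[0,0,0,0]]';  python3 -m handwheel '[[0,0,-2.5,0],[0,0,-2,0],[0,0,-1,0],[0,0,0,0],[0,0,0,0]]'
python3 - <<'E'
from meas import *
b=robot.get_image("scene")
u,v=map(int,proj("scene",(.4757,-.1745,.06)));B=b[v-40:v+40,u-50:u+50]
cv2.imwrite("pics/t9.png",cv2.resize(B,None,fx=6,fy=6,interpolation=cv2.INTER_CUBIC))
E
```

```text
t: 23.73
tcp_pos: [0.474, -0.1777, 0.2051]
tool_rot: [-0.001, 0.185, 0.983, 0.0]
contact_force: [-0.8, 0.2, 0.5]
width: 0.541
grasp_force: 41.4
t: 24.15
tcp_pos: [0.476, -0.1745, 0.1509]
tool_rot: [-0.001, 0.183, 0.983, 0.0]
contact_force: [0.7, -1.2, -0.2]
width: 0.54
grasp_force: 41.4
```

View pics/t9.png

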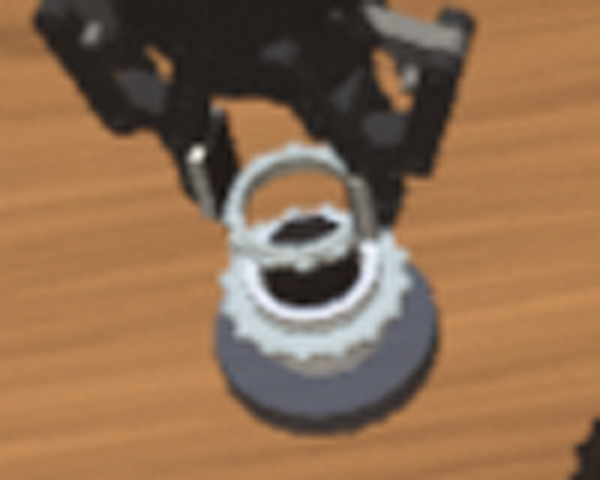

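The small cog is held and lines up with the post above the flat stack.

```bash
python3 -m handwheel '[[0,0,-0.7,0],[0,0,-0.6,0],[0,0,-0.5,0],[0,0,-0.4,0],[0,0,0,0]]'; python3 -m handwheel '[[0,0,-0.3,0],[0,0,-0.1,0],[0,0,0,0]]'
```

```text
t: 24.62
tcp_pos: [0.4758, -0.1748, 0.1287]
tool_rot: [-0.0, 0.183, 0.983, 0.0]
contact_force: [-0.0, -0.8, -0.7]
width: 0.541
grasp_force: 41.4
t: 24.87
tcp_pos: [0.476, -0.1749, 0.1253]
tool_rot: [-0.0, 0.183, 0.983, 0.0]
contact_force: [-0.3, -0.4, -0.3]
width: 0.537
grasp_force: 41.4
```

```bash
python3 -m handwheel '[[0,0,-0.1,0],[0,0,0,0]]';python3 -m handwheel '[[0,0,-0.05,0],[0,0,0,0],[0,0,0,0],[0,0,0,0],[0,0,0,0]]' 0.5;python3 -m handwheel '[[0,0,1,0],[0,0,2,0],[0,0,3,0],[0,0,3,0],[0,0,1,0],[1,3,0,0],[1.5,3.5,0,0],[1.5,3.5,0,0],[1.5,3.5,0,0],[1,3,0,0],[0,0,0,0],[0,0,0,0]]'
python3 - <<'E'
from meas import *
a=robot.get_image("scene");t=robot.get_image("top")
u,v=map(int,proj("scene",(.4757,-.1745,.04)));B=[a[v-40:v+40,u-50:u+50]]
u,v=map(int,proj("top",(.4757,-.1745,.04)));B.append(t[v-40:v+40,u-50:u+50])
cv2.imwrite("pics/t10.png",cv2.resize(np.hstack(B),None,fx=4,fy=4,interpolation=cv2.INTER_CUBIC))
E
```

```text
t: 25.03
tcp_pos: [0.476, -0.1749, 0.1244]
tool_rot: [0.0, 0.183, 0.983, 0.0]
contact_force: [0.5, -1.3, -1.2]
width: 0.541
grasp_force: 41.4
t: 25.45
tcp_pos: [0.476, -0.1749, 0.124]
tool_rot: [0.0, 0.183, 0.983, 0.0]
contact_force: [-0.6, 0.7, 0.1]
width: 0.751
grasp_force: 0.0
t: 26.45
tcp_pos: [0.5411, -0.0085, 0.2241]
tool_rot: [-0.0, 0.181, 0.983, 0.0]
contact_force: [-0.9, -0.4, -0.1]
width: 0.749
grasp_force: 0.0
```

View pics/t10.png

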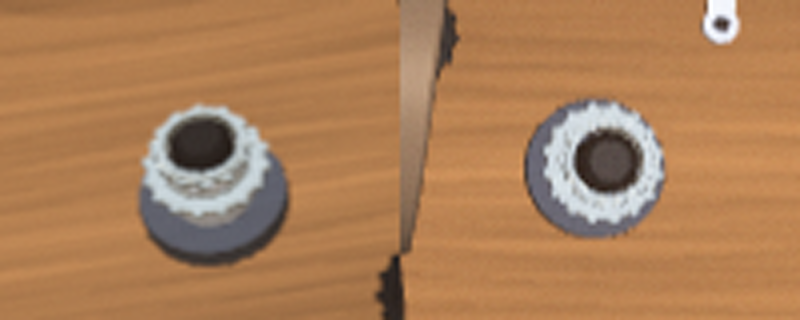

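Both views show the full stack flat on the post and the robot clear of it.

```bash
python3 -c "
from rig import robot
print(robot.close_job())"
```

```text
the job is handed in; nothing more can be done
None
```

The two-cog set is built on the post in the order asked: tall spacer, larger steel cog, thin spacer, smaller cog. Both cameras show it lying flat, everything is released, the bystanders were left alone, and I handed the job in at about 26.5 s.

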